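# Open the stencil printer for a new roll

## Robot

A 6-joint arm with a two-finger parallel gripper is mounted at the origin on the work surface. World frame = base frame: x ahead of the robot, y to its left, z up, the work surface at z = 0. Lengths are in mm, angles in degrees, forces in N, time in s.
With the tool pointing down it reaches from about 300 to 850 mm from the base axis. Payload 4.2 kg.
Tool frame: the origin (TCP) lies at the very end of the fingers, on their centre line; the grasp point (between the pads) lies 19 mm behind it; z points along the fingers, y is the line along which they close (so a half turn about z gives the same grasp; the last joint's range is limited). The gripper opens to 91 mm and grips with 3 to 60 N. Pads are 32 mm wide; open, the fingers measure 118 mm over their backs; the gripper's body (76 mm by 178 mm) begins 60 mm behind the grasp point.
Start: joints at [75.287, 18.312, 89.639, -0, 72.044, -1.146], TCP at [134.892, 558.97, 213.976] pointing down, gripper open.
Joint ranges: [-177.97, 177.97], [-48.28, 115.42], [12.27, 149.76], [-77.06, 257.06], [2.81, 150.46], [-146.56, 146.56]. Speed limits (degrees/s): [147.25, 147.25, 180, 180, 180, 180].

## Interface

Orientations are given as [roll, pitch, yaw] about the fixed x, y, z axes, in that order (R = Rz(yaw) Ry(pitch) Rx(roll)).
In Python, from workcell import env, eyes gives the robot as it stands.
- The arm moves only by the tool send_rows, never from a script. Its argument "targets" is text: rows parted by semicolons, each of 7 numbers parted by spaces: the shift along the tool's x, y, z in m, then the turn, a rotation vector about the tool's x, y, z in degrees, then the opening in per cent of the stroke, from 0 (shut) to 100 (fully open). A call has 1 to 12 rows; each row is the pose to reach, as a shift and turn from the pose commanded when the call began, along the tool's axes at that moment; what a row does not reach only later rows make up. A row lasts 1/12 s, in which the tool goes at most 41.7 mm and 7.16 degrees, less where a joint would pass 70% of its speed; a pose out of reach is approached as far as the arm can. A call with a gripper value outside its range is refused whole. The fingers move at their own pace and stop on an object; "grip_force" is the grip in N (left out, the last holds). Time passes only in rows, so rows that repeat a pose let the fingers close. It gives the time, the measured TCP pose, the force, the opening and the grip force at its end, in the units of the state.
- env.state(): the state, without advancing time (a new reading comes with each control period).
- eyes.grab_frame(name): name is "scene" or "top" or "wrist"; returns a dict with "image" (420x560x3 uint8, blue, green, red), "fovy" (degrees; the focal length in pixels is half the picture's height over the tangent of half this angle, whatever the lens; pixels are square), "cx", "cy" (the principal point, pixels), "D" ([k1, k2, p1, p2, k3] as OpenCV has them; the pictures are not rectified), "eye" and "attitude" of the camera in the world. Camera axes: x right, y up, looking along -z (the intrinsics and any distortion apply to the point x, -y, -z); pixel columns grow to the right and rows downward; lengths in mm; the calibration is good to about 2 mm. A picture is of the moment at which its call begins. There is no depth.
- env.job_done(): hands the job in; it is judged then, once.
The state is a dict: "time_s": time; "qpos": joint angles; "qvel": joint speeds; "effort": joint torques, N m; "ee_pos": TCP position; "ee_rot": TCP orientation; "force": force on the tool from outside, world axes, zero at the start; "torque": the same for the moment, N m; "gripper_width": finger opening in mm; "gripper_force": force on a finger pad.
Only numpy, scipy, OpenCV 4.12 (cv2) and the standard library are available. Lean on these libraries where they do the work, as an engineer would, in place of code of your own. Each camera call takes 0.05 s, during which the arm holds its last target. There are 200 camera calls.

## Task

The stencil printer needs a new roll: press the release tab on its front deck so that the cover springs up, then push the cover back until it is fully open and stays there by itself. Nothing is to be gripped or lifted: do not lift, tip or shove the printer, do not press the round feed key, and leave the things standing beside it where they are.

Things in the scene. Friction and masses are not known exactly. Their poses are not given: they have to be found in the camera images.
- printer: desktop stencil printer, white plastic, 216 deep (x) x 188 wide (y) x 113 high, 1.8 kg, standing loose on four rubber feet. Origin under it at table height; x points to its rear, y to its left, z up. Front face at x = -116 mm. Its front deck (x = -116 to -56 mm) is level, 78 mm above the table; behind it, its front wall just over the rear of the deck, the grey cover lies between two white side cheeks (|y| = 76 to 94 mm, 108 mm high)
- release_pad (a point): centre of the top face of the release tab: a grey, ribbed, rectangular rocker pad 26 (x) x 52 (y) mm standing 10 mm proud in the middle of the front deck, in the printer's frame at (-98, 0, 88) mm when at rest. It is pressed straight down
- release (a joint): tilt of the release tab about a pin across the printer just behind it (20 mm behind the pad's centre, 8 mm lower): 0 at rest, 0.25 rad fully down (pad centre 5 mm lower). The catch lets go at about 0.13 rad (2.6 mm); a flat fingertip meets 2 to 5 N on the way down, more only at the end of its travel; it springs back when left
- cover (a joint): opening of the cover: 0 shut and latched, grows as its front edge rises and swings to the rear, 1.95 rad fully open on its stop. Once unlatched its spring lifts it to about 0.95 rad in under a second and holds it there; beyond that only its weight acts, so it falls back to 0.95 if left before about 1.5 rad, and past about 1.65 rad it falls on to its stop by itself. Pushing at the edge takes less than 2 N
- cover_hinge (a point): middle of the cover's hinge line, which runs along the printer's y, at (80, 0, 105) mm in the printer's frame; axes as the cover's: x from front to rear of the cover, z out of its top
- cover_edge (a point): middle of the lower front edge of the cover, where it is pushed; moves with the cover. In the cover's frame 142 mm in front of the hinge and 21 mm below it: shut at (-62, 0, 84) mm in the printer's frame, sprung up at 0.95 rad about (-20, 0, 208) mm
- cover_front: front wall of the cover, grey, 8 thick x 146 wide x 29 mm high, smooth, with a rounded lower edge which is the edge to push. Origin in the middle of its underside, 4 mm behind that edge; axes as the cover's
- feed_top (a point): centre of the top of the round feed key, 14 mm across and 5 mm proud of the front deck, 66 mm to the right (-y) of the release tab's centre; not to be pressed
- feed (a joint): feed key: 0 at rest, 0.003 m fully pressed
- tape_roll: roll of masking tape lying flat, pale yellow, 94 mm across, 25 mm high, origin at its underside; leave alone
- paper_roll: new roll of stencil paper standing on end, white, 42 mm across, 110 mm high, origin at its underside; leave alone
- ink_bottle: small black ink bottle, 38 mm across, 105 mm high, origin at its underside; leave alone
- pen_stand: metal tattoo pen upright in a round dark base 68 mm across, 125 mm high, origin at its underside; leave alone

How it is judged (in metres and radians):
On the way, in this order (a step that is already met when the one before it is completed fails the run):
1. the release tab is pressed (value of joint release above 0.09 rad).
2. the unlatched cover has sprung up (value of joint cover above 0.75 rad), for 0.2 s.
At the end, for the whole second after the job is handed in: the cover rests fully open on its stop (over 1.88 of 1.95 rad) and is still, the release tab has sprung back (under 0.04 rad), the printer stands level within 30 mm of where it stood, and the four things beside it are within 20 mm of where they were (value of joint cover above 1.88 rad and velocity of joint cover between -0.1 and 0.1 rad/s and value of joint release below 0.04 rad and distance of printer from where it was at the start of the episode below 0.03 m and angle between printer's own z axis and vertical below 0.03 rad and linear speed of printer below 0.02 m/s and distance of each of tape_roll, paper_roll, ink_bottle, pen_stand from where it was at the start of the episode below 0.02 m); the robot touches nothing.
It fails at once if the printer is lifted or tipped (height (world z) of printer above 0.01 m or angle between printer's own z axis and vertical above 0.1 rad).
It fails at once if the printer is shoved more than 30 mm (distance of printer from where it was at the start of the episode above 0.03 m).
It fails at once if the cover's front wall is taken between the fingers (x of the grasp point in the frame of cover_front between -0.005 and 0.005 m and y of the grasp point in the frame of cover_front between -0.073 and 0.073 m and z of the grasp point in the frame of cover_front between 0 and 0.029 m).
It fails at once if the feed key is pressed (value of joint feed above 0.0015 m).
It fails at once if a thing beside the printer is moved, lifted or knocked over (distance of any of tape_roll, paper_roll, ink_bottle, pen_stand from where it was at the start of the episode above 0.02 m or angle between any of paper_roll, ink_bottle, pen_stand's own z axis and vertical above 0.3 rad).
It also fails if it takes over 42 s, if anything falls off the work surface, if the arm or the gripper's body presses on something with over 40 N, if the wrist force passes 120 N, or if a joint passes its speed limit or range.

## Working session

There is one attempt and no reset: what is moved stays moved. The work goes in short steps, Python scripts to look and compute and a tool call to move; the robot and the scene stay as the last step left them, time stands still between calls to the robot, and variables do not carry over. Pictures are saved under pics/ and viewed, at most 10 in all, crops included, and the job is handed in when it is done.

Besides the shell and the picture viewer there is one more tool, called after "Call:" as name(argument=value, ...), one argument or row to a line, values as JSON. send_rows: Moves the arm, as the interface text tells. Its arguments: {"type":"object","properties":{"targets":{"type":"string"},"grip_force":{"type":"number"}},"required":["targets"]}

```bash
mkdir -p pics; python3 - <<'E'
from workcell import env, eyes
import cv2,pickle
for n in("top","scene"):
    f=eyes.grab_frame(n); cv2.imwrite(f"pics/{n}0.png",f["image"]); pickle.dump(f,open(f"{n}0.pkl","wb"))
    print(n,{k:v for k,v in f.items() if k!="image"})
print(env.state())
E
```

```text
top {'fovy': 54.446515557246045, 'cx': 279.5377176790216, 'cy': 209.59950576007807, 'D': array([-0.08513427,  0.        ,  0.        ,  0.        ,  0.        ]), 'eye': array([ 505.70661016,   26.17081171, 1068.74276732]), 'attitude': array([ 5.82400994e+00,  7.60144044e-02, -8.88727692e+01])}
scene {'fovy': 53.113135821240455, 'cx': 277.21140187208835, 'cy': 204.22854447081502, 'D': array([0.03364182, 0.        , 0.        , 0.        , 0.        ]), 'eye': array([1158.63645105,  320.53819278,  846.73301402]), 'attitude': array([ 38.62074823,   1.09746714, 116.69524299])}
{'time_s': 0.1, 'qpos': array([ 7.52880207e+01,  1.83479276e+01,  8.96983064e+01, -1.24099386e-03,
        7.20445522e+01, -1.14617782e+00]), 'qvel': array([ 0.01251093,  0.01331904, -0.1756297 , -0.08338862,  0.04955365,
        0.02575176]), 'effort': array([-5.94870053e-04, -4.13334632e+01, -2.32510275e+01,  7.28288549e-02,
        4.20979725e-02, -4.00749173e-05]), 'ee_pos': array([134.76827335, 558.52432779, 213.21238431]), 'ee_rot': array([-1.79909208e+02, -6.36307169e-04,  1.66434581e+02]), 'force': array([ 0.44577887,  0.46587453, -0.56933486]), 'torque': array([ 0.04282529, -0.00803791, -0.00756168]), 'gripper_force': 0.0, 'gripper_width': 91.50322855444524}
```

View pics/top0.png

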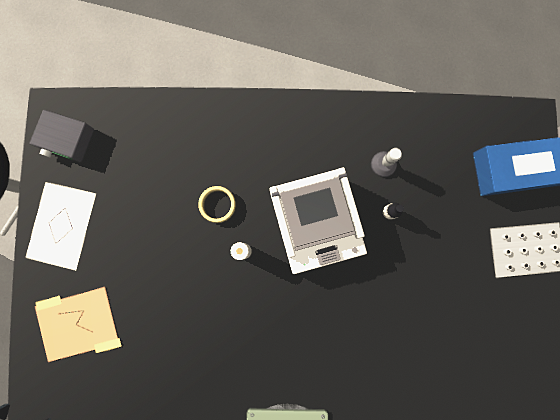

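View pics/scene0.png

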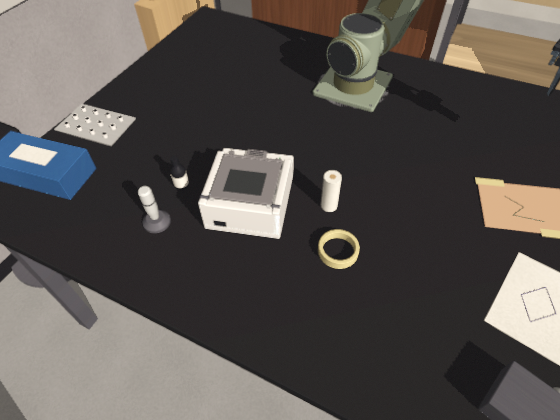

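The top view shows the printer at about (320,222), its front and release tab (328,254) facing the robot, turned a little to the left. The tape is at (216,204), the paper roll at (240,251), the bottle at (391,211) and the pen at (386,160). I'll measure the tab next.

```bash
cat > h.py <<'E'
import numpy as np,cv2
from scipy.spatial.transform import Rotation as R
def cam(f):
    h=f["image"].shape[0]; F=h/2/np.tan(np.radians(f["fovy"]/2))
    return np.array([[F,0,f["cx"]],[0,F,f["cy"]],[0,0,1.]]),R.from_euler("xyz",f["attitude"],degrees=True).as_matrix()
def ray(f,uv):
    K,A=cam(f); p=cv2.undistortPoints(np.array(uv,float).reshape(-1,1,2),K,np.array(f["D"])).reshape(-1,2)
    return np.c_[p[:,0],-p[:,1],-np.ones(len(p))]@A.T
def plane(f,uv,z):
    d=ray(f,uv); e=np.array(f["eye"]); return e+d*((z-e[2])/d[:,2])[:,None]
def proj(f,P):
    K,A=cam(f); q=(np.array(P,float)-f["eye"])@A*[1,-1,-1]
    return cv2.projectPoints(q,np.zeros(3),np.zeros(3),K,np.array(f["D"]))[0].reshape(-1,2)
E
python3 - <<'E'
from h import *; import pickle
f=pickle.load(open("top0.pkl","rb")); im=f["image"]
x0,y0,x1,y1=255,155,385,285
cv2.imwrite("pics/c1.png",cv2.resize(im[y0:y1,x0:x1],None,fx=4.5,fy=4.5,interpolation=cv2.INTER_CUBIC))
# grey (cover+tab) mask inside printer
c=im[y0:y1,x0:x1].astype(int); g=c.max(2)
for lo,hi in((40,175),(185,256)):
    m=((g>lo)&(g<hi)).astype(np.uint8)
    n,l,s,ce=cv2.connectedComponentsWithStats(m)
    for i in range(1,n):
        if s[i,4]>40:
            r=cv2.minAreaRect(np.argwhere(l==i)[:,::-1].astype(np.float32)); print(lo,s[i,4],np.array(r[0])+[x0,y0],r[1:], )
E
```

```text
40 5322 [319.5 209. ] ((108.0, 129.0), 90.0)
40 1177 [315.37692261 206.21538162] ((30.25849723815918, 39.02907943725586), 74.74488067626953)
40 63 [325.96225739 249.36791992] ((5.082340240478516, 22.527130126953125), 74.05460357666016)
40 386 [274.5 275. ] ((39.0, 18.0), 0.0)
40 188 [366.  278.5] ((11.0, 36.0), 90.0)
40 66 [306.5 281. ] ((17.0, 6.0), -0.0)
185 2916 [318.33382797 219.90652466] ((90.28750610351562, 79.50230407714844), 74.35775756835938)
```

View pics/c1.png

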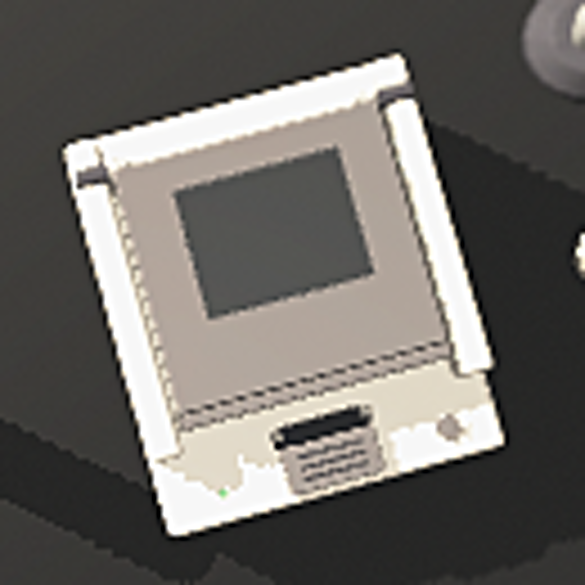

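The crop shows the tab at about (336,461), the feed key at (453,428), the front deck corners at (172,535) and (503,442), and the rear corners at (67,148) and (402,55). I'll fit the pose to these points.

```bash
python3 - <<'E'
from h import *; import pickle
from scipy.optimize import least_squares
f=pickle.load(open("top0.pkl","rb"))
uv=np.array([[336,461],[453,428],[172,535],[503,442],[67,148],[402,55],[168,462],[492,372]])/4.5+[255,155]-.4
M=np.array([[-98,0,88],[-98,-66,83],[-116,94,78],[-116,-94,78],[100,94,113],[100,-94,113],[-56,94,108.],[-56,-94,108]])
T=lambda p,M:M@R.from_euler("z",p[2]).as_matrix().T+[p[0],p[1],0]
def res(p): return (proj(f,T(p,M))-uv).ravel()
s=least_squares(res,[500,0,.25],loss="soft_l1",x_scale=[10,10,.1]); print(s.x[:2],np.degrees(s.x[2])); print(res(s.x).reshape(-1,2).round(1))
np.save("pose.npy",s.x)
for n,P in dict(tab=[-98,0,88],edge=[-62,0,84],edgeup=[-20,0,208],hinge=[80,0,105],feed=[-98,-66,83]).items(): print(n,T(s.x,np.array([P])).round(1))
pose=s.x
print("tab on plane",plane(f,uv[:1],88))
print("others",plane(f,[[216,204],[240,251],[391,211],[386,160]],60).round())
g=pickle.load(open("scene0.pkl","rb")); print(proj(g,T(pose,M)).round(1))
im=g["image"].copy()
for q in proj(g,T(pose,M)): cv2.circle(im,tuple(int(v) for v in q.round()),1,(0,0,255),-1)
cv2.imwrite("pics/c2.png",cv2.resize(im[130:250,140:360],None,fx=3.5,fy=3.5))
E
```

```text
[586.65402881 -63.38289688] 16.873902995646482
[[ 0.   0.5]
 [-0.   0.2]
 [ 0.6  1.9]
 [ 1.6  1.1]
 [-0.6  0.1]
 [ 0.9 -0.4]
 [-5.1 -6. ]
 [-0.6 -7.8]]
tab [[492.9 -91.8  88. ]]
edge [[527.3 -81.4  84. ]]
edgeup [[567.5 -69.2 208. ]]
hinge [[663.2 -40.2 105. ]]
feed [[ 512. -155.   83.]]
tab on plane [[493.96251368 -91.73750887  88.        ]]
others [[ 619.  188.   60.]
 [ 504.  125.   60.]
 [ 610. -249.   60.]
 [ 740. -238.   60.]]
[[255.9 151.7]
 [231.1 150.3]
 [293.1 153.5]
 [222.6 145.8]
 [278.8 210.3]
 [196.9 200.1]
 [289.6 161.8]
 [215.2 153.5]]
```

View pics/c2.png

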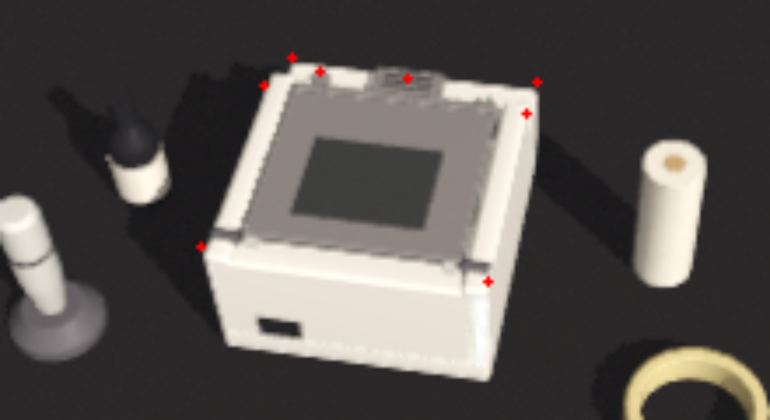

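```bash
cat >> h.py <<'E'
import sys
def goto(px,py,pz,rpy=None):
    """shift (m) and turn (deg), tool axes, to a printer-frame TCP, tool y along printer y, tool down"""
    from workcell import env
    s=env.state(); p=np.load("pose.npy"); A=R.from_euler("xyz",s["ee_rot"],degrees=True)
    t=R.from_euler("z",p[2]).apply([px,py,pz])+[p[0],p[1],0]
    B=R.from_euler("xyz",[180,0,np.degrees(p[2])+180],degrees=True)
    print(s["time_s"],"target",t.round(1),"shift",(A.inv().apply(t-s["ee_pos"])/1000).round(4),"turn",(A.inv()*B).as_rotvec(degrees=True).round(2),"F",s["force"].round(1))
E
python3 - <<'E'
from h import *; import pickle
from scipy.optimize import least_squares
f=pickle.load(open("top0.pkl","rb"))
uv=np.array([[336,461],[453,428],[172,535],[503,442],[67,148],[402,55]])/4.5+[255,155]-.4
M=np.array([[-98,0,88],[-98,-66,83],[-116,94,78],[-116,-94,78],[100,94,113],[100,-94,113.]])
T=lambda p,M:M@R.from_euler("z",p[2]).as_matrix().T+[p[0],p[1],0]
def res(p): return (proj(f,T(p,M))-uv).ravel()
s=least_squares(res,[586,-63,.28],x_scale=[10,10,.1]); print(s.x[:2],np.degrees(s.x[2])); print(res(s.x).reshape(-1,2).round(1))
np.save("pose.npy",s.x); print(T(s.x,M[:1]))
goto(-100,0,180)
E
```

```text
[588.06703516 -62.48639756] 16.693669405433038
[[-0.5 -0.1]
 [-0.5 -0.3]
 [ 0.1  1.2]
 [ 1.1  0.7]
 [-0.9 -0.7]
 [ 0.7 -0.9]]
[[494.1973197  -90.63735704  88.        ]]
0.1 target [492.3 -91.2 180. ] shift [-0.4999 -0.5477  0.0341] turn [-9.000e-02 -2.000e-02 -3.026e+01] F [ 0.4  0.5 -0.6]
```

Call:
send_rows(
  targets="-0.5 -0.548 0 0 0 -30 0;-0.5 -0.548 0 0 0 -30 0;-0.5 -0.548 0 0 0 -30 0;-0.5 -0.548 0 0 0 -30 0;-0.5 -0.548 0 0 0 -30 0;-0.5 -0.548 0 0 0 -30 0;-0.5 -0.548 0 0 0 -30 0;-0.5 -0.548 0 0 0 -30 0;-0.5 -0.548 0 0 0 -30 0;-0.5 -0.548 0 0 0 -30 0;-0.5 -0.548 0 0 0 -30 0;-0.5 -0.548 0 0 0 -30 0",
)

```text
time_s: 1.1
ee_pos: [374.0, 122.7, 213.9]
ee_rot: [180.0, 0.0, -163.6]
force: [1.0, 0.2, 0.6]
gripper_width: 14.2
gripper_force: 0.0
```

```bash
python3 -c "
from h import *; goto(-100,0,180)"
```

```text
1.1 target [492.3 -91.2 180. ] shift [-0.0529 -0.2386  0.0339] turn [ 0.01  0.01 -0.26] F [1.  0.2 0.6]
```

Call:
send_rows(
  targets="-0.053 -0.239 0.03 0 0 0 0;-0.053 -0.239 0.03 0 0 0 0;-0.053 -0.239 0.03 0 0 0 0;-0.053 -0.239 0.03 0 0 0 0;-0.053 -0.239 0.03 0 0 0 0;-0.053 -0.239 0.03 0 0 0 0;-0.053 -0.239 0.03 0 0 0 0;-0.053 -0.239 0.03 0 0 0 0;-0.053 -0.239 0.03 0 0 0 0;-0.053 -0.239 0.03 0 0 0 0;-0.053 -0.239 0.03 0 0 0 0",
)

```text
time_s: 2.02
ee_pos: [491.7, -88.3, 184.2]
ee_rot: [180.0, 0.0, -163.5]
force: [-0.3, 0.3, -0.7]
gripper_width: 0.4
gripper_force: 0.0
```

```bash
python3 -c "
from h import *; goto(-100,0,110)
from workcell import eyes
f=eyes.grab_frame('wrist'); cv2.imwrite('pics/w1.png',f['image']); print({k:v for k,v in f.items() if k!='image'})
p=np.load('pose.npy');Rz=R.from_euler('z',p[2])
print(proj(f,Rz.apply([[-98,0,88],[-98,-66,83],[-116,94,78],[-116,-94,78]])+[p[0],p[1],0]).round(1))"
```

```text
2.0167 target [492.3 -91.2 110. ] shift [ 0.0003 -0.0029  0.0742] turn [ 0.01  0.01 -0.16] F [-0.3  0.3 -0.7]
{'fovy': 71.07837483839997, 'cx': 278.81003542331985, 'cy': 213.1811151503488, 'D': array([-0.02147888,  0.        ,  0.        ,  0.        ,  0.        ]), 'eye': array([ 422.58393393, -109.51990514,  356.03948444]), 'attitude': array([-1.49503862e+01, -5.47131593e-02,  1.06504563e+02])}
[[276.2 215.7]
 [207.7 214.5]
 [373.5 194.6]
 [178.8 195.3]]
```

View pics/w1.png

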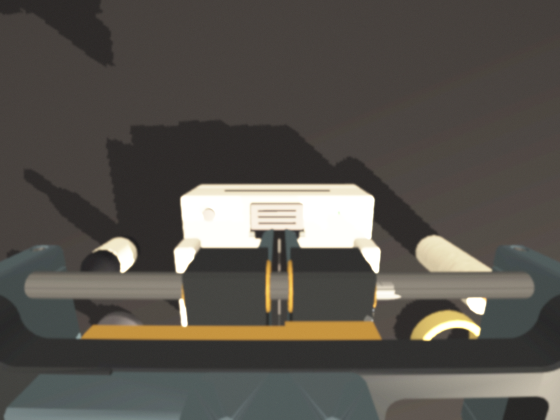

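The wrist view shows the tab at (276,216) and the feed key at (208,214), where the fitted pose puts them. I'll descend.

Call:
send_rows(
  targets="0.0015 -0.003 0.03 0 0 0 0;0.0015 -0.003 0.06 0 0 0 0;0.0015 -0.003 0.08 0 0 0 0;0.0015 -0.003 0.088 0 0 0 0;0.0015 -0.003 0.09 0 0 0 0;0.0015 -0.003 0.09 0 0 0 0",
)

```text
time_s: 2.57
ee_pos: [492.0, -92.4, 94.4]
ee_rot: [-180.0, 0.0, -163.5]
force: [0.3, 0.1, 0.5]
gripper_width: 0.4
gripper_force: 0.0
```

```bash
python3 -c "
from h import *; goto(-101,0,84)"
```

```text
2.5667 target [491.3 -91.5  84. ] shift [0.0004 0.0011 0.0104] turn [-0.01  0.03 -0.21] F [0.3 0.1 0.5]
```

Call:
send_rows(
  targets="0 0.001 0.003 0 0 0 0;0 0.001 0.006 0 0 0 0;0 0.001 0.008 0 0 0 0;0 0.001 0.0095 0 0 0 0;0 0.001 0.0105 0 0 0 0;0 0.001 0.0105 0 0 0 0",
)

```text
time_s: 3.07
ee_pos: [491.0, -92.3, 85.5]
ee_rot: [-180.0, -0.0, -163.5]
force: [-4.3, -0.5, 13.7]
gripper_width: 0.6
gripper_force: 6.5
```

```bash
python3 -c "
from h import *; goto(-101,0,84)
from workcell import eyes
f=eyes.grab_frame('scene'); cv2.imwrite('pics/s1.png',cv2.resize(f['image'][100:260,120:380],None,fx=3,fy=3))"
```

```text
3.0667 target [491.3 -91.5  84. ] shift [-0.0005  0.0006  0.0015] turn [-0.05 -0.01 -0.24] F [-4.3 -0.5 13.7]
```

View pics/s1.png

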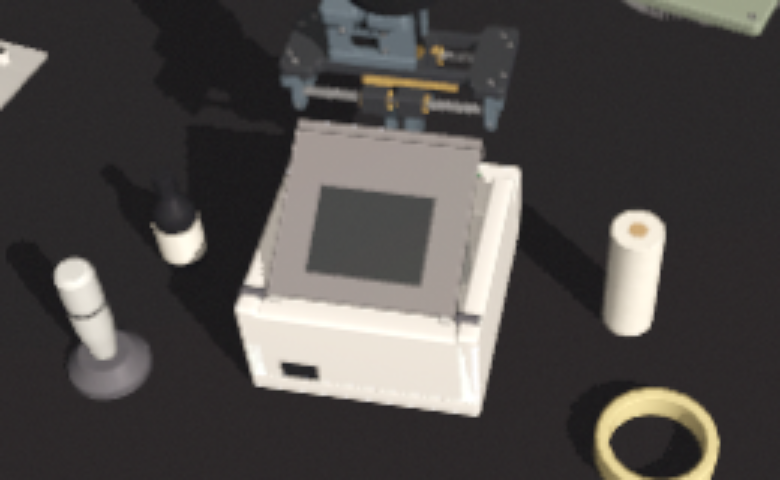

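The cover is rising: its front edge is at (390,135) in the crop, just behind the gripper. I'll back off up and toward the robot.

Call:
send_rows(
  targets="0 0 -0.005 0 0 0 0;0.003 0 -0.012 0 0 0 0;0.02 0 -0.03 0 0 0 0;0.04 0 -0.05 0 0 0 0;0.05 0 -0.08 0 0 0 0;0.05 0 -0.105 0 0 0 0;0.05 0 -0.105 0 0 0 0;0.05 0 -0.105 0 0 0 0;0.05 0 -0.105 0 0 0 0",
)

```text
time_s: 3.87
ee_pos: [442.9, -105.9, 188.0]
ee_rot: [180.0, -0.0, -163.6]
force: [0.2, 0.2, 0.1]
gripper_width: 0.1
gripper_force: 0.0
```

```bash
python3 -c "
from h import *; goto(-45,0,192)
from workcell import eyes
f=eyes.grab_frame('top'); im=f['image']
p=np.load('pose.npy');Rz=R.from_euler('z',p[2])
for q in proj(f,Rz.apply([[-20,y,208] for y in (-73,73)]+[[-116,94,78],[-116,-94,78],[-45,0,192]])+[p[0],p[1],0]): cv2.circle(im,tuple(int(v) for v in q.round()),1,(0,0,255),-1)
cv2.imwrite('pics/t1.png',cv2.resize(im[130:290,220:420],None,fx=3.5,fy=3.5))"
```

```text
3.8667 target [545.  -75.4 192. ] shift [-0.1065  0.0003 -0.004 ] turn [ 0.03 -0.03 -0.26] F [0.2 0.2 0.1]
```

View pics/t1.png

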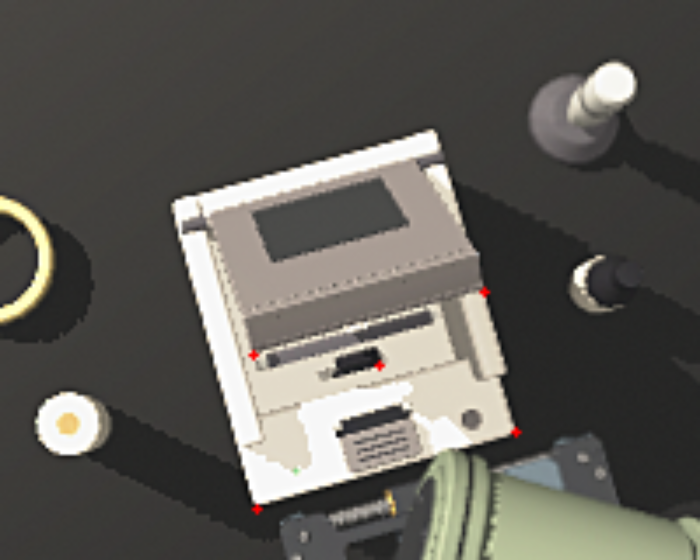

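The cover is up where predicted, with its edge along the two red marks, (254,355) to (485,292), and the printer hasn't moved. I'll push now, rising along the arc.

Call:
send_rows(
  targets="-0.03 0 -0.004 0 0 0 0;-0.06 0 -0.004 0 0 0 0;-0.09 0 -0.004 0 0 0 0;-0.105 0 -0.004 0 0 0 0;-0.115 0 -0.006 0 0 0 0;-0.125 0 -0.01 0 0 0 0;-0.135 0 -0.014 0 0 0 0;-0.145 0 -0.019 0 0 0 0;-0.155 0 -0.024 0 0 0 0;-0.165 0 -0.029 0 0 0 0;-0.17 0 -0.032 0 0 0 0;-0.17 0 -0.032 0 0 0 0",
)

```text
time_s: 4.92
ee_pos: [606.9, -57.8, 220.0]
ee_rot: [180.0, -0.0, -163.5]
force: [0.5, -0.3, -1.1]
gripper_width: 0.3
gripper_force: 0.0
```

```bash
python3 -c "
from h import *; goto(78,0,228)
from workcell import eyes
f=eyes.grab_frame('scene'); cv2.imwrite('pics/s2.png',cv2.resize(f['image'][70:260,120:380],None,fx=3,fy=3))"
```

```text
4.9167 target [662.8 -40.1 228. ] shift [-0.0586  0.0011 -0.008 ] turn [ 0.02 -0.03 -0.24] F [ 0.5 -0.3 -1.1]
```

View pics/s2.png

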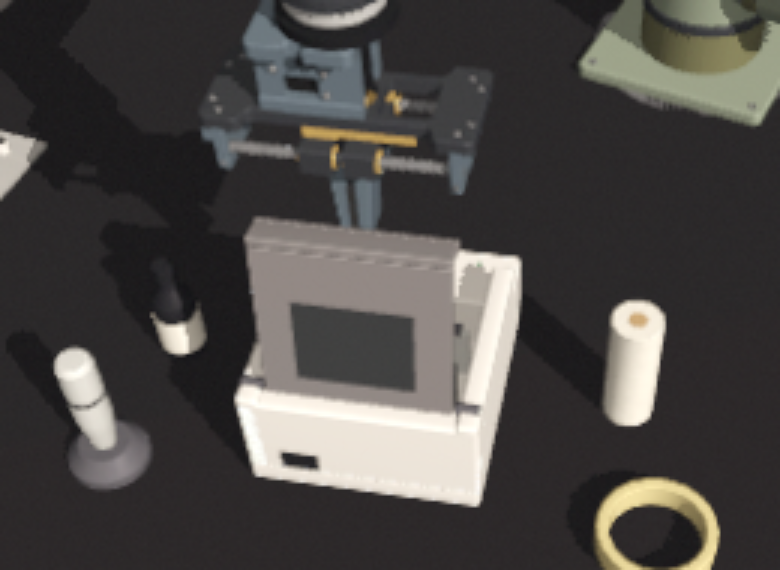

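The cover is at about 1.4 rad with the fingers behind its edge at (355,225). I'll keep pushing past the balance point.

Call:
send_rows(
  targets="-0.008 0 -0.002 0 0 0 0;-0.016 0 -0.004 0 0 0 0;-0.024 0 -0.006 0 0 0 0;-0.031 0 -0.008 0 0 0 0;-0.038 0 -0.009 0 0 0 0;-0.045 0 -0.009 0 0 0 0;-0.052 0 -0.009 0 0 0 0;-0.059 0 -0.009 0 0 0 0;-0.064 0 -0.009 0 0 0 0;-0.064 0 -0.009 0 0 0 0",
)

```text
time_s: 5.8
ee_pos: [668.8, -39.4, 229.0]
ee_rot: [180.0, 0.0, -163.5]
force: [0.4, -0.2, 0.2]
gripper_width: 0.2
gripper_force: 0.0
```

Call:
send_rows(
  targets="0.03 0 0 0 0 0 0;0.06 0 -0.01 0 0 0 0;0.1 0 -0.03 0 0 0 0;0.14 0 -0.06 0 0 0 0;0.18 0 -0.06 0 0 0 0;0.22 0 -0.06 0 0 0 0;0.22 0 -0.06 0 0 0 0;0.22 0 -0.06 0 0 0 0;0.22 0 -0.06 0 0 0 0;0.22 0 -0.06 0 0 0 0;0.22 0 -0.06 0 0 0 0;0.22 0 -0.06 0 0 0 0",
)

```text
time_s: 6.8
ee_pos: [457.9, -101.8, 288.8]
ee_rot: [180.0, -0.0, -163.5]
force: [0.2, -0.1, 0.2]
gripper_width: 0.1
gripper_force: 0.0
```

```bash
python3 -c "
from h import *; goto(-151,0,280)
from workcell import eyes
f=eyes.grab_frame('scene'); im=f['image']
p=np.load('pose.npy');Rz=R.from_euler('z',p[2])
for q in proj(f,Rz.apply([[113,y,245] for y in (-73,73)]+[[-116,94,78],[100,94,113],[100,-94,113]])+[p[0],p[1],0]): cv2.circle(im,tuple(int(v) for v in q.round()),1,(0,0,255),-1)
cv2.imwrite('pics/s3.png',cv2.resize(im[70:260,120:380],None,fx=3,fy=3))"
```

```text
6.8 target [ 443.4 -105.9  280. ] shift [0.015  0.0002 0.0088] turn [ 0.04 -0.04 -0.22] F [ 0.2 -0.1  0.2]
```

View pics/s3.png

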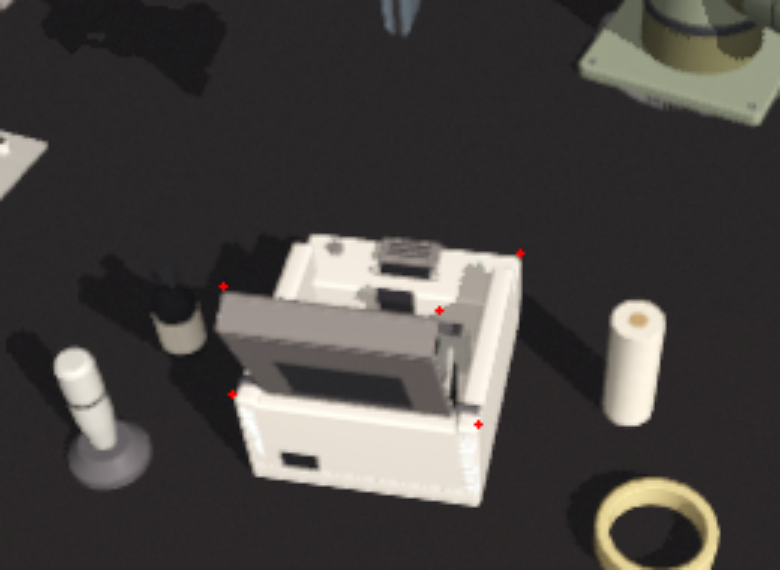

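The cover rests fully open, with its edge at (222,295) to (437,318), which matches the predicted stop within the view's usual offset. The tab is back up, the things beside it are unmoved and the arm is clear, so I'll hand in.

Call:
send_rows(
  targets="0 0 0 0 0 0 0;0 0 0 0 0 0 0;0 0 0 0 0 0 0;0 0 0 0 0 0 0;0 0 0 0 0 0 0;0 0 0 0 0 0 0",
)

```text
time_s: 7.35
ee_pos: [456.8, -102.1, 289.5]
ee_rot: [180.0, 0.0, -163.6]
force: [-0.8, -0.1, -0.4]
gripper_width: 0.6
gripper_force: 0.0
```

```bash
python3 -c "
from workcell import env; print(env.job_done())"
```

```text
the job is handed in; nothing more can be done
None
```

I pressed the release tab and pushed the sprung-up cover back until it rested fully open; in the last picture the printer and the things beside it had not visibly moved. The job was handed in at about 7.4 s, and no verdict came back.

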